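# Put away the heavy tin

### The arm

A 7-joint arm with a two-finger parallel gripper is mounted at the origin on the work surface. World frame = base frame: x ahead of the robot, y to its left, z up, the work surface at z = 0. Lengths are in mm, angles in rad, forces in N, time in s.
With the tool pointing down it reaches from about 400 to 875 mm from the base axis. Payload 4.4 kg.
Tool frame: the origin (TCP) lies midway between the tips of the shut fingers; the grasp point (between the pads) lies 19 mm behind it; z points along the fingers, y is the line along which they close (so a half turn about z gives the same grasp; the last joint's range is limited). The gripper opens to 85 mm and grips with 20 to 120 N. Pads are 22 mm wide; open, the fingers measure 114 mm over their backs; the gripper's body (76 mm by 85 mm) begins 54 mm behind the grasp point. The pads swing forward as they close: fully open they stand 13 mm farther back than shut.
Start: joints at [1.067, 0.628, 0.038, 1.517, -0.027, 0.996, -0.02], TCP at [275.594, -588.698, 231.313] pointing down, gripper open.
Joint ranges: [-3.06, 3.06], [-0.37, 2.12], [-1.25, 1.32], [0.18, 2.47], [-1.1, 4.24], [0.23, 1.98], [-2.94, 2.94]. Speed limits (rad/s): [2.57, 2.57, 3.14, 3.14, 3.14, 3.14, 3.14].

### API

Orientations are given as [roll, pitch, yaw] about the fixed x, y, z axes, in that order (R = Rz(yaw) Ry(pitch) Rx(roll)).
In Python, from cell import read_state, get_image, finish_job gives the robot as it stands.
- The arm moves only by the tool send_rows, never from a script. Its argument "series" is a list of rows, each an object of numbers: "ax", "ay", "az": the turn, a rotation vector about the tool's x, y, z in rad; "dx", "dy", "dz": the shift along the tool's x, y, z in cm; "hand": the closure, from 0 (fully open) to 1 (shut). In form: [{"ax": .., "ay": .., "az": .., "dx": .., "dy": .., "dz": .., "hand": ..}, ...]. A call has 1 to 10 rows; each row is the pose to reach, as a shift and turn from the pose commanded when the call began, along the tool's axes at that moment; what a row does not reach only later rows make up. A row lasts 1/10 s, in which the tool goes at most 50 mm and 8.59 degrees, less where a joint would pass 70% of its speed; a pose out of reach is approached as far as the arm can. A call with a gripper value outside its range is refused whole. The fingers move at their own pace and stop on an object; the grip force is fixed at half the most. Time passes only in rows, so rows that repeat a pose let the fingers close. It gives the time, the measured TCP pose, the force, the opening and the grip force at its end, in the units of the state.
- read_state(): the state, without advancing time (a new reading comes with each control period).
- get_image(name): name is "scene" or "top"; returns a dict with "pixels" (384x512x3 uint8, red, green, blue), "mtx" (3x3 intrinsics, pixels), "k1" (the pictures are not rectified: a ray, as slopes to the right and down, at radius r is drawn at 1 + k1 r^2 times it, then the intrinsics apply), "R" (3x3) and "t" (3): a world point X has camera coordinates R X + t. Camera axes: x right, y down, z forward; pixel columns grow to the right and rows downward; lengths in mm; the calibration is good to about 2 mm. A picture is of the moment at which its call begins. There is no depth.
- finish_job(): hands the job in; it is judged then, once.
The state is a dict: "clock": time; "qpos": joint angles; "qd": joint speeds; "tau": joint torques, N m; "eef_pos": TCP position; "tool_rot": TCP orientation; "force": force on the tool from outside, world axes, zero at the start; "torque": the same for the moment, N m; "width": finger opening in mm; "gripper_force": force on a finger pad.
Only numpy, scipy, OpenCV 4.12 (cv2) and the standard library are available. Lean on these libraries where they do the work, as an engineer would, in place of code of your own. Each camera call takes 0.05 s, during which the arm holds its last target. There are 200 camera calls.

### The job

One of the three identical closed steel tins holds a spare steel burr set, the other two only light packing. Going from the robot's left to its right, lift each tin in turn a good 4 cm off the ledge for a moment to feel its weight and set it back upright where it stood (the last may stay in hand if it is the heavy one), then set the heavy tin gently upright in the wooden tray's compartment, the half that the sliding door covers at the start, let go and slide the door fully shut. Leave the light tins in their places, drop none, and do not disturb the cups, the saucer or the milk jug.

Things in the scene. Friction and masses are not known exactly. Their poses are not given: they have to be found in the camera images.
- tin_left: the left of three identical closed square steel tins in a row across the ledge, about 120 mm apart (left = +y, the robot's left): 56 x 56 mm, 50 mm tall, lid (seam 13 mm below the top) does not open. Origin: centre of its underside; z up, x and y square to its sides. Any one of the three holds a loose steel burr set, 0.45 to 0.65 kg in all; the other two weigh 0.13 to 0.2 kg. All look the same
- tin_middle: the middle of three identical closed square steel tins in a row across the ledge, about 120 mm apart (left = +y, the robot's left): 56 x 56 mm, 50 mm tall, lid (seam 13 mm below the top) does not open. Origin: centre of its underside; z up, x and y square to its sides. Any one of the three holds a loose steel burr set, 0.45 to 0.65 kg in all; the other two weigh 0.13 to 0.2 kg. All look the same
- tin_right: the right of three identical closed square steel tins in a row across the ledge, about 120 mm apart (left = +y, the robot's left): 56 x 56 mm, 50 mm tall, lid (seam 13 mm below the top) does not open. Origin: centre of its underside; z up, x and y square to its sides. Any one of the three holds a loose steel burr set, 0.45 to 0.65 kg in all; the other two weigh 0.13 to 0.2 kg. All look the same
- tray: wooden tray fixed to the ledge, 160 mm (its x) by 304 mm (its y), walls 66 mm high, guide strips to 76 mm along the long sides. Origin: centre of its underside, z up. A cross wall makes two open-topped halves, each 140 x 140 mm inside, 60 mm deep, floor 6 mm above the ledge. The half towards its +y is the compartment; the 146 mm wide door covers one half at a time
- stow (a point): centre of the compartment's floor, 74 mm from the tray's middle along the tray's +y, 6 mm above the ledge; axes as the tray's
- door (a joint): how far the tray's sliding wooden door (a flat 6 mm panel, top at 72 mm above the ledge) has been slid open along the tray's -y: 0 = fully shut over the compartment, 0.148 m = fully open at its end stop, over the other half. It starts 0 to 30 mm open, slides with about 1 N of friction and stays where it is left
- door_handle (a point): top centre of the door's handle, 98 mm above the ledge: a dark wooden bar at the middle of the door, 64 mm long along the tray's x, 14 mm thick along the tray's y, standing 26 mm above the door; moves with the door, axes as the tray's
- jug: bystander: steel milk jug, 82 mm wide, 100 mm tall, loop handle reaching 72 mm from its axis along its +y; origin at the centre of its underside
- saucer: bystander: white saucer, 116 mm across, 14 mm high; origin at the centre of its underside
- cup1: bystander: white demitasse cup, 58 mm across, 56 mm tall, standing in a slot of the chrome cup rack at the back left of the ledge (rack 150 x 222 mm, 51 mm high); origin at the centre of its underside
- cup2: bystander: a second cup like cup1, in another slot of the rack
Mind the look-alikes: they are no part of the job. Leave any blue or purple look-alike of the tin_right alone. Leave any yellow look-alike of the tin_middle alone.

How it is judged:
By the outcome, as a careful person would: the job done as asked, in the order asked, and still so for the second after the job is handed in, with the robot touching nothing.
It also fails if it takes over 72 s, if anything falls off the work surface, if the arm or the gripper's body presses on something with over 40 N, if the wrist force passes 120 N, or if a joint passes its speed limit or range.

## Working session

There is one attempt and no reset: what is moved stays moved. The work goes in short steps, Python scripts to look and compute and a tool call to move; the robot and the scene stay as the last step left them, time stands still between calls to the robot, and variables do not carry over. Pictures are saved under pics/ and viewed, at most 10 in all, crops included, and the job is handed in when it is done.

Besides the shell and the picture viewer there is one more tool, called by a JSON object that holds its "api" and its "payload", one argument or row to a line. send_rows: Moves the arm, as the interface text tells. Its arguments: {"type":"object","properties":{"series":{"type":"array","items":{"type":"object","properties":{"ax":{"type":"number"},"ay":{"type":"number"},"az":{"type":"number"},"dx":{"type":"number"},"dy":{"type":"number"},"dz":{"type":"number"},"hand":{"type":"number"}}}}},"required":["series"]}

```bash
mkdir -p pics
python3 - <<'E'
from cell import *
import cv2,numpy as np
for n in("scene","top"):
    d=get_image(n);np.savez(n+"0.npz",**d);cv2.imwrite(f"pics/{n}0.png",d["pixels"][:,:,::-1])
    print(n,d["mtx"],d["k1"],d["R"],d["t"])
s=read_state();print(s)
E
```

```text
scene [[427.16270896   0.         247.98691066]
 [  0.         427.16270896 185.00103831]
 [  0.           0.           1.        ]] -0.08589543173228986 [[-0.81939542  0.57310109 -0.01209473]
 [ 0.46030946  0.64526338 -0.60971335]
 [-0.3416231  -0.50516365 -0.79252971]] [ 367.68861932 -229.98713679 1457.60308433]
top [[481.31513704   0.         262.19032645]
 [  0.         481.31513704 188.88918791]
 [  0.           0.           1.        ]] 0.05393935079090364 [[-0.06710314 -0.99772358 -0.00669458]
 [-0.97353425  0.06694248 -0.21851719]
 [ 0.21846791 -0.00814579 -0.97581014]] [ 106.82324989  526.39691397 1070.36968102]
{'clock': 0.1, 'qpos': array([ 1.06717447,  0.62925955,  0.0384465 ,  1.51825956, -0.0270085 ,
        0.99632567, -0.01999387]), 'qd': array([ 0.00111385, -0.00137414, -0.00237495, -0.00171092,  0.00110599,
       -0.00080378, -0.00034732]), 'tau': array([ 2.16581568e-03, -5.64538264e+01,  1.23002686e+00, -1.93975335e+01,
        1.12401330e-02,  5.36947337e-03, -2.02333484e-05]), 'eef_pos': array([ 275.36838721, -588.16463297,  230.47995411]), 'tool_rot': array([-3.13985846e+00,  1.17792148e-05,  4.37822156e-01]), 'force': array([-0.90401415,  0.3997731 ,  0.31132179]), 'torque': array([ 0.02388349, -0.02573725,  0.03602178]), 'gripper_force': 0.0, 'width': 85.30788795448784}
```

View pics/scene0.png

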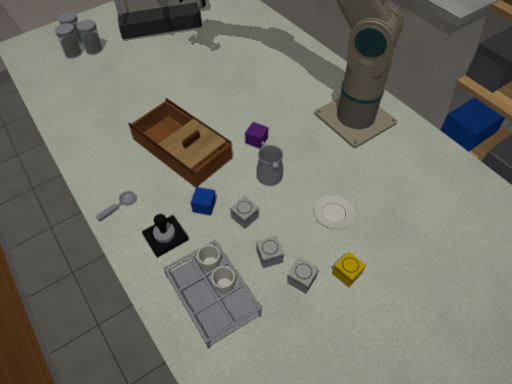

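View pics/top0.png

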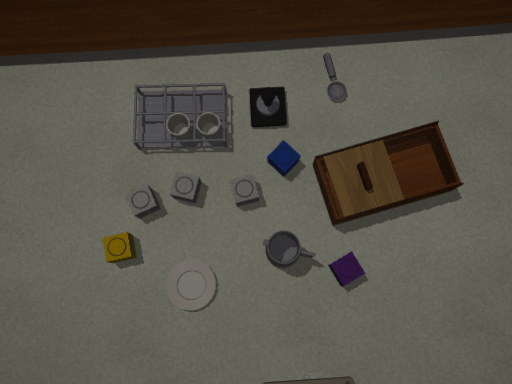

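The scene view shows the three grey tins at about (245,211), (270,251), (303,274), with the tray at (180,140). In the top view the tins are at (143,200), (185,186), (245,190), the tray is around (385,172) with its handle at (365,177), the door is over the left half, and the jug is at (284,248). I'll enlarge the tins and the tray.

```bash
cat > h.py <<'E'
import numpy as np,cv2
def load(n): return dict(np.load(n+".npz"))
def dist(d): return np.array([float(d["k1"]),0,0,0,0])
def plane(d,px,z):
    "pixels -> world points on height z"
    u=cv2.undistortPoints(np.array(px,float).reshape(-1,1,2),d["mtx"],dist(d)).reshape(-1,2)
    r=np.c_[u,np.ones(len(u))]@d["R"]; c=-d["R"].T@d["t"]
    return c+r*((z-c[2])/r[:,2])[:,None]
def proj(d,X):
    return cv2.projectPoints(np.array(X,float).reshape(-1,1,3),cv2.Rodrigues(d["R"])[0],d["t"],d["mtx"],dist(d))[0].reshape(-1,2)
E
python3 - <<'E'
from h import *
im=load("top0")["pixels"][:,:,::-1]
a=cv2.resize(im[165:225,115:275],None,fx=5,fy=5,interpolation=cv2.INTER_CUBIC)
b=cv2.resize(im[120:230,305:465],None,fx=5,fy=5,interpolation=cv2.INTER_CUBIC)[:300*2]
cv2.imwrite("pics/c1.png",a);cv2.imwrite("pics/c2.png",b)
E
```

```text
(no output)
```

View pics/c1.png

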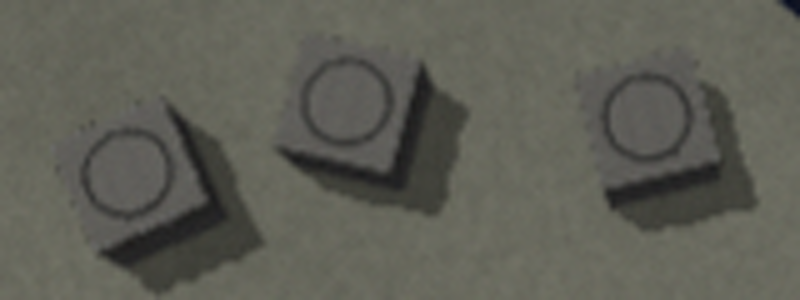

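View pics/c2.png

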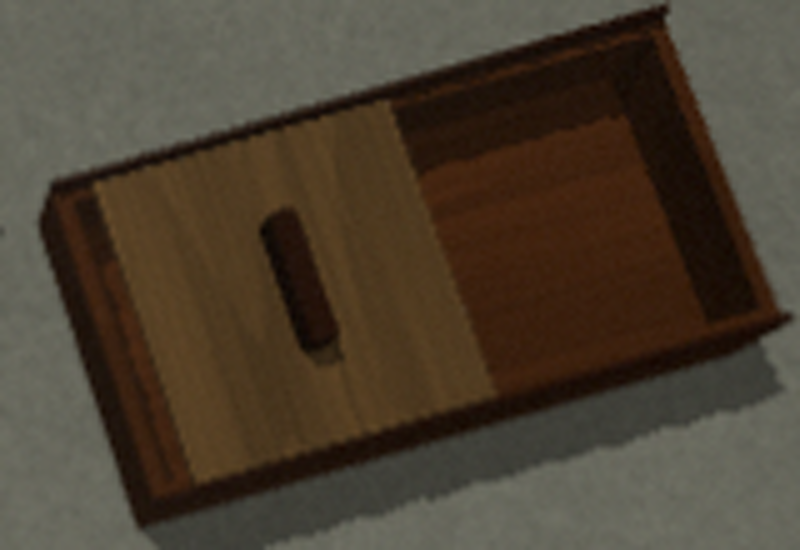

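The tins' top corners and rings, and the door edges at x≈95–192 and 390–495 (crop pixels), are clear. The handle bar runs from (280,210) to (322,352).

Run:
```python
from h import *
t=load("top0");s=load("scene0")
f=lambda p,o:(np.array(p,float)+.5)/5-.5+np.array(o)
o1=(115,165);o2=(305,120)
T={"L":[(128,172),(167,98),(210,203),(100,253),(55,140)],"M":[(346,101),(424,62),(393,178),(277,148),(302,38)],"R":[(647,117),(695,55),(718,160),(608,190),(580,80)]}
for k,p in T.items():
    w=plane(t,f(p,o1),50)[:,:2];c=w[1:]
    e=np.roll(c,-1,0)-c
    print(k,"ring",w[0].round(1),"mean",c.mean(0).round(1),"len",np.linalg.norm(e,axis=1).round(1),"ang",(np.degrees(np.arctan2(e[:,1],e[:,0]))%90).round(1), "scene px",proj(s,[[*w[0],50]]).round(0))
d=plane(t,f([(95,185),(192,483),(390,102),(495,393)],o2),72)[:,:2]
h=plane(t,f([(280,212),(322,350)],o2),98)[:,:2]
g=plane(t,f([(52,185),(140,520),(665,8),(792,318)],o2),70)[:,:2]
for n,a in(("door",d),("guide",g)):
    print(n,a.round(1),"mean",a.mean(0).round(1))
    for i,j in((0,1),(2,3),(0,2),(1,3)):
        v=a[i]-a[j];print(i,j,np.linalg.norm(v).round(1),np.degrees(np.arctan2(v[1],v[0])).round(1))
print("handle",h,h.mean(0));v=h[0]-h[1];print(np.linalg.norm(v),np.degrees(np.arctan2(v[1],v[0])))
print(plane(t,[(284,248),(192,285),(118,247),(284,157)],50)[:,:2].round())
# scene ring centre refine: two-view check
for k,p in (("L",(303,268)),("M",(269,244)),("R",(244,207))): print(k,plane(s,[p],50).round(1))
im=s["pixels"][:,:,::-1]
cv2.imwrite("pics/s1.png",np.hstack([cv2.resize(im[190:295,220:325],None,fx=4,fy=4,interpolation=2),cv2.resize(im[95:200,120:215],None,fx=4,fy=4,interpolation=2)]))
```

```text
L ring [529.7 358.3] mean [529.  355.9] len [55.4 55.2 59.1 55.3] ang [20.3 21.5 20.3 17.6] scene px [[304. 271.]]
M ring [557.  255.3] mean [554.4 253.9] len [57.7 56.9 54.4 59.5] ang [73.2 71.4 75.9 74.7] scene px [[270. 247.]]
R ring [539.5 113.6] mean [537.4 112.1] len [52.2 53.6 55.  55.9] ang [ 8.4 11.6 10.8  8.7] scene px [[244. 207.]]
door [[ 597.   -78.1]
 [ 453.1 -108.7]
 [ 627.8 -220.1]
 [ 485.4 -250.9]] mean [ 540.8 -164.4]
0 1 147.2 12.0
2 3 145.7 12.2
0 2 145.4 102.2
1 3 145.8 102.8
guide [[ 599.   -58.2]
 [ 438.   -83.7]
 [ 665.4 -355. ]
 [ 511.6 -390.6]] mean [ 553.5 -221.9]
0 1 163.0 9.0
2 3 157.9 13.1
0 2 304.1 102.6
1 3 315.6 103.5
handle [[ 570.92758895 -157.01888527]
 [ 505.47188262 -168.61709743]] [ 538.19973578 -162.81799135]
66.47531885704858 10.048047324100216
[[392.  30.]
 [323. 244.]
 [421. 410.]
 [609.  13.]]
L [[525.3 350.2  50. ]]
M [[553.4 245.8  50. ]]
R [[540.  112.4  50. ]]
```

View pics/s1.png

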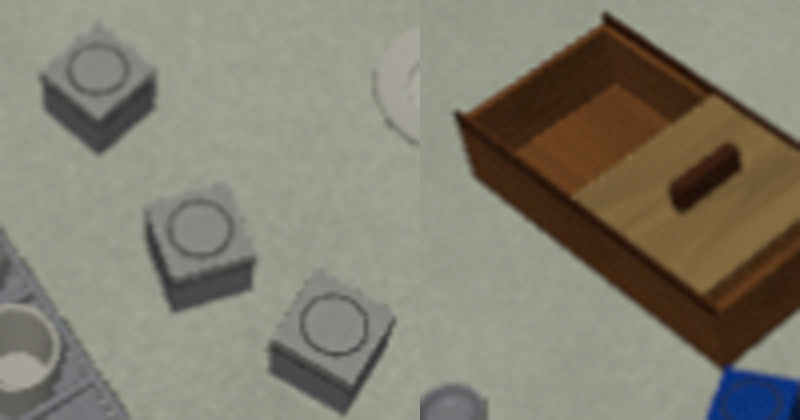

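The scene-view rings (244,207), (270,247), (303.5,271) match the projected points from the top view within a pixel, so the tin positions hold. The door is about 15 mm open and the tray yaw is about 0.215 rad. I'll open the door first, as it's on the way.

```bash
cat > go.py <<'E'
# python3 go.py x y z yaw [x y z yaw ...] : rows (cm, rad) from the current pose to each target
import sys,numpy as np
from scipy.spatial.transform import Rotation as R
from cell import read_state
s=read_state();p=s["eef_pos"];Q=R.from_euler("xyz",s["tool_rot"])
print("t",round(s["clock"],2),"pos",p.round(1),"rpy",s["tool_rot"].round(3),"q",s["qpos"].round(2),"F",s["force"].round(2),"w",round(s["width"],1),"g",round(float(s["gripper_force"]),1))
v=np.array(sys.argv[1:],float).reshape(-1,4)
for x,y,z,w in v:
    G=R.from_euler("xyz",[np.pi,0,w])
    print("d",(Q.inv().apply(np.array([x,y,z])-p)/10).round(2),"a",(Q.inv()*G).as_rotvec().round(3))
E
python3 go.py 539.5 -163.8 200 .215 539.5 -163.8 130 .215
```

```text
t 0.1 pos [ 275.4 -588.2  230.5] rpy [-3.14   0.     0.438] q [ 1.07  0.63  0.04  1.52 -0.03  1.   -0.02] F [-0.9   0.4   0.31] w 85.3 g 0.0
d [ 41.91 -27.23   3.09] a [-0.002  0.     0.223]
d [ 41.91 -27.22  10.09] a [-0.002  0.     0.223]
```

{"api": "send_rows", "payload": {
  "series": [
    {"dx":41.9,"dy":-27.2,"dz":3.1,"az":0.223,"hand":0.3},
    {"dx":41.9,"dy":-27.2,"dz":3.1,"az":0.223,"hand":0.3},
    {"dx":41.9,"dy":-27.2,"dz":3.1,"az":0.223,"hand":0.3},
    {"dx":41.9,"dy":-27.2,"dz":3.1,"az":0.223,"hand":0.3},
    {"dx":41.9,"dy":-27.2,"dz":3.1,"az":0.223,"hand":0.3},
    {"dx":41.9,"dy":-27.2,"dz":3.1,"az":0.223,"hand":0.3},
    {"dx":41.9,"dy":-27.2,"dz":3.1,"az":0.223,"hand":0.3},
    {"dx":41.9,"dy":-27.2,"dz":3.1,"az":0.223,"hand":0.3},
    {"dx":41.9,"dy":-27.2,"dz":3.1,"az":0.223,"hand":0.3},
    {"dx":41.9,"dy":-27.2,"dz":3.1,"az":0.223,"hand":0.3}
  ]
}}

```text
invalid input at $.series[0]: expected keys ax, ay, az, dx, dy, dz, hand
```

{"api": "send_rows", "payload": {
  "series": [
    {"hand":0.3},
    {"hand":0.3},
    {"hand":0.3},
    {"hand":0.3}
  ]
}}

```text
invalid input at $.series[0]: expected keys ax, ay, az, dx, dy, dz, hand
```

```bash
python3 go.py 539.5 -163.8 130 .215 539.5 -163.8 78 .215
```

```text
t 0.1 pos [ 275.4 -588.2  230.5] rpy [-3.14   0.     0.438] q [ 1.07  0.63  0.04  1.52 -0.03  1.   -0.02] F [-0.9   0.4   0.31] w 85.3 g 0.0
d [ 41.91 -27.22  10.09] a [-0.002  0.     0.223]
d [ 41.91 -27.21  15.29] a [-0.002  0.     0.223]
```

All the keys are needed in every row.

{"api": "send_rows", "payload": {
  "series": [
    {"ax":0,"ay":0,"az":0.223,"dx":41.9,"dy":-27.2,"dz":3.1,"hand":0.3},
    {"ax":0,"ay":0,"az":0.223,"dx":41.9,"dy":-27.2,"dz":3.1,"hand":0.3},
    {"ax":0,"ay":0,"az":0.223,"dx":41.9,"dy":-27.2,"dz":3.1,"hand":0.3},
    {"ax":0,"ay":0,"az":0.223,"dx":41.9,"dy":-27.2,"dz":3.1,"hand":0.3},
    {"ax":0,"ay":0,"az":0.223,"dx":41.9,"dy":-27.2,"dz":3.1,"hand":0.3},
    {"ax":0,"ay":0,"az":0.223,"dx":41.9,"dy":-27.2,"dz":3.1,"hand":0.3},
    {"ax":0,"ay":0,"az":0.223,"dx":41.9,"dy":-27.2,"dz":3.1,"hand":0.3},
    {"ax":0,"ay":0,"az":0.223,"dx":41.9,"dy":-27.2,"dz":3.1,"hand":0.3},
    {"ax":0,"ay":0,"az":0.223,"dx":41.9,"dy":-27.2,"dz":3.1,"hand":0.3},
    {"ax":0,"ay":0,"az":0.223,"dx":41.9,"dy":-27.2,"dz":3.1,"hand":0.3}
  ]
}}

```text
clock: 1.1
eef_pos: [540.1, -163.2, 200.0]
tool_rot: [-3.141, 0.0, 0.215]
force: [0.2, 0.2, 0.5]
width: 59.8
gripper_force: 0.0
```

{"api": "send_rows", "payload": {
  "series": [
    {"ax":0,"ay":0,"az":0,"dx":0,"dy":0,"dz":0,"hand":0.3},
    {"ax":0,"ay":0,"az":0,"dx":0,"dy":0,"dz":0,"hand":0.3}
  ]
}}

```text
clock: 1.3
eef_pos: [539.8, -163.4, 199.8]
tool_rot: [-3.141, 0.001, 0.219]
force: [-0.0, -1.8, 0.2]
width: 59.9
gripper_force: 0.0
```

```bash
python3 go.py 539.5 -163.8 130 .215 539.5 -163.8 78 .215
```

```text
t 1.3 pos [ 539.8 -163.4  199.8] rpy [-3.141e+00  1.000e-03  2.190e-01] q [ 0.18  0.54  0.09  1.8  -0.07  0.8  -1.04] F [-0.05 -1.8   0.19] w 59.9 g 0.0
d [-0.03  0.04  6.98] a [-0.001  0.001  0.004]
d [-0.03  0.04 12.18] a [-0.001  0.001  0.004]
```

{"api": "send_rows", "payload": {
  "series": [
    {"ax":0,"ay":0,"az":0,"dx":0,"dy":0,"dz":4,"hand":0.3},
    {"ax":0,"ay":0,"az":0,"dx":0,"dy":0,"dz":8,"hand":0.3},
    {"ax":0,"ay":0,"az":0,"dx":0,"dy":0,"dz":10.5,"hand":0.3},
    {"ax":0,"ay":0,"az":0,"dx":0,"dy":0,"dz":12.1,"hand":0.3},
    {"ax":0,"ay":0,"az":0,"dx":0,"dy":0,"dz":12.1,"hand":0.3},
    {"ax":0,"ay":0,"az":0,"dx":0,"dy":0,"dz":12.1,"hand":1},
    {"ax":0,"ay":0,"az":0,"dx":0,"dy":0,"dz":12.1,"hand":1},
    {"ax":0,"ay":0,"az":0,"dx":0,"dy":0,"dz":12.1,"hand":1},
    {"ax":0,"ay":0,"az":0,"dx":0,"dy":0,"dz":12.1,"hand":1},
    {"ax":0,"ay":0,"az":0,"dx":0,"dy":0,"dz":12.1,"hand":1}
  ]
}}

```text
clock: 2.3
eef_pos: [540.2, -165.7, 80.7]
tool_rot: [3.14, -0.002, 0.215]
force: [-1.2, -0.5, 6.1]
width: 12.8
gripper_force: 60.4
```

```bash
python3 go.py 571 -294 78 .215
```

```text
t 2.3 pos [ 540.2 -165.7   80.7] rpy [ 3.14e+00 -2.00e-03  2.15e-01] q [ 0.2   0.72  0.07  1.89 -0.09  0.54 -1.03] F [-1.22 -0.45  6.06] w 12.8 g 60.4
d [ 0.27 13.2   0.29] a [ 0.001 -0.002  0.   ]
```

{"api": "send_rows", "payload": {
  "series": [
    {"ax":0,"ay":0,"az":0,"dx":0,"dy":0.5,"dz":-0.2,"hand":1},
    {"ax":0,"ay":0,"az":0,"dx":0,"dy":2,"dz":-0.2,"hand":1},
    {"ax":0,"ay":0,"az":0,"dx":0,"dy":4,"dz":-0.2,"hand":1},
    {"ax":0,"ay":0,"az":0,"dx":0,"dy":6,"dz":-0.2,"hand":1},
    {"ax":0,"ay":0,"az":0,"dx":0,"dy":8,"dz":-0.2,"hand":1},
    {"ax":0,"ay":0,"az":0,"dx":0,"dy":10,"dz":-0.2,"hand":1},
    {"ax":0,"ay":0,"az":0,"dx":0,"dy":11.5,"dz":-0.2,"hand":1},
    {"ax":0,"ay":0,"az":0,"dx":0,"dy":12.5,"dz":-0.2,"hand":1},
    {"ax":0,"ay":0,"az":0,"dx":0,"dy":12.9,"dz":-0.2,"hand":1},
    {"ax":0,"ay":0,"az":0,"dx":0,"dy":12.9,"dz":-0.2,"hand":1}
  ]
}}

```text
clock: 3.3
eef_pos: [568.5, -292.7, 80.9]
tool_rot: [3.14, -0.003, 0.214]
force: [5.5, -0.3, -9.1]
width: 12.4
gripper_force: 60.4
```

{"api": "send_rows", "payload": {
  "series": [
    {"ax":0,"ay":0,"az":0,"dx":0,"dy":0.2,"dz":0,"hand":1},
    {"ax":0,"ay":0,"az":0,"dx":0,"dy":0.2,"dz":0,"hand":1}
  ]
}}

```text
clock: 3.5
eef_pos: [568.7, -293.5, 80.9]
tool_rot: [3.141, -0.002, 0.215]
force: [5.4, 1.1, -9.9]
width: 12.7
gripper_force: 60.4
```

```bash
python3 go.py 529.5 358 200 1.93 529.5 358 8 1.93
python3 - <<'E'
from cell import *
import cv2,numpy as np
d=get_image("top");np.savez("top1.npz",**d);cv2.imwrite("pics/t1.png",cv2.resize(d["pixels"][100:240,300:480,::-1],None,fx=4,fy=4,interpolation=2))
E
```

```text
t 3.5 pos [ 568.7 -293.5   80.9] rpy [ 3.141e+00 -2.000e-03  2.150e-01] q [ 0.4   0.8   0.05  1.67 -0.06  0.68 -0.87] F [ 5.43  1.07 -9.91] w 12.7 g 60.4
d [ 10.1  -64.48 -11.92] a [ 2.000e-03 -1.000e-03 -1.715e+00]
d [ 10.06 -64.49   7.28] a [ 2.000e-03 -1.000e-03 -1.715e+00]
```

View pics/t1.png

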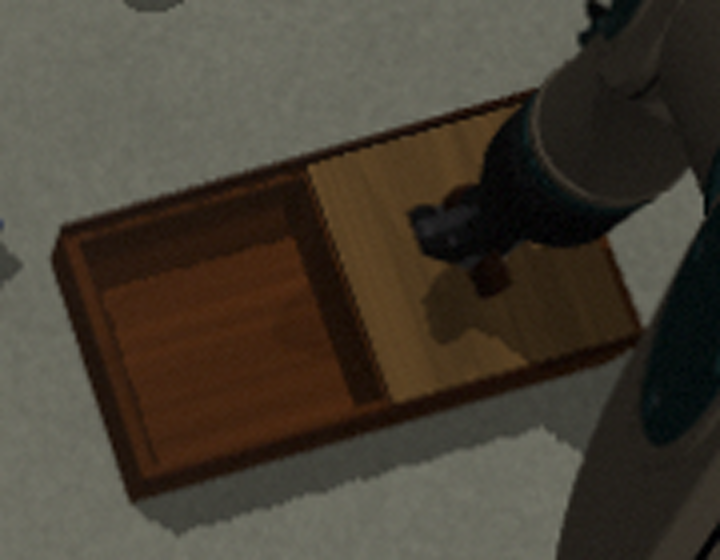

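The door is open over the far half, with its edge at crop (305,170)–(390,400), and the compartment is clear. I'll release and go to the left tin.

{"api": "send_rows", "payload": {
  "series": [
    {"ax":0,"ay":0,"az":0,"dx":0,"dy":0,"dz":0,"hand":0.3},
    {"ax":0,"ay":0,"az":0,"dx":0,"dy":0,"dz":0,"hand":0.3},
    {"ax":0,"ay":0,"az":0,"dx":0,"dy":0,"dz":0,"hand":0.3},
    {"ax":0,"ay":0,"az":0,"dx":0,"dy":0,"dz":-3,"hand":0.3},
    {"ax":0,"ay":0,"az":0,"dx":0,"dy":0,"dz":-7,"hand":0},
    {"ax":0,"ay":0,"az":0,"dx":0,"dy":0,"dz":-12,"hand":0},
    {"ax":0,"ay":0,"az":-1.715,"dx":10.1,"dy":-64.5,"dz":-11.9,"hand":0},
    {"ax":0,"ay":0,"az":-1.715,"dx":10.1,"dy":-64.5,"dz":-11.9,"hand":0},
    {"ax":0,"ay":0,"az":-1.715,"dx":10.1,"dy":-64.5,"dz":-11.9,"hand":0},
    {"ax":0,"ay":0,"az":-1.715,"dx":10.1,"dy":-64.5,"dz":-11.9,"hand":0}
  ]
}}

```text
clock: 4.55
eef_pos: [555.1, -92.4, 201.9]
tool_rot: [3.14, -0.0, 0.82]
force: [1.4, 0.1, 0.7]
width: 85.6
gripper_force: 0.0
```

```bash
python3 go.py 529.5 358 200 1.93
python3 - <<'E'
from h import *
t=load("top1")
p=(np.array([(80,240),(305,170),(385,400),(155,470)],float)+.5)/4-.5+np.array((300,100))
w=plane(t,p,70)[:,:2];print(w.round(1),w.mean(0).round(1))
E
```

```text
t 4.55 pos [555.1 -92.4 201.9] rpy [ 3.14 -0.    0.82] q [ 0.18  0.54 -0.1   1.8   0.07  0.81 -0.7 ] F [1.36 0.1  0.72] w 85.6 g 0.0
d [ 31.18 -32.61   0.15] a [ 1.00e-03  1.00e-03 -1.11e+00]
[[ 590.9  -68.4]
 [ 624.3 -204.4]
 [ 483.6 -233.6]
 [ 452.   -98.3]] [ 537.7 -151.1]
```

{"api": "send_rows", "payload": {
  "series": [
    {"ax":0,"ay":0,"az":-1.11,"dx":31.2,"dy":-32.6,"dz":0.1,"hand":0},
    {"ax":0,"ay":0,"az":-1.11,"dx":31.2,"dy":-32.6,"dz":0.1,"hand":0},
    {"ax":0,"ay":0,"az":-1.11,"dx":31.2,"dy":-32.6,"dz":0.1,"hand":0},
    {"ax":0,"ay":0,"az":-1.11,"dx":31.2,"dy":-32.6,"dz":0.1,"hand":0},
    {"ax":0,"ay":0,"az":-1.11,"dx":31.2,"dy":-32.6,"dz":0.1,"hand":0},
    {"ax":0,"ay":0,"az":-1.11,"dx":31.2,"dy":-32.6,"dz":0.1,"hand":0},
    {"ax":0,"ay":0,"az":-1.11,"dx":31.2,"dy":-32.6,"dz":0.1,"hand":0},
    {"ax":0,"ay":0,"az":-1.11,"dx":31.2,"dy":-32.6,"dz":0.1,"hand":0},
    {"ax":0,"ay":0,"az":-1.11,"dx":31.2,"dy":-32.6,"dz":0.1,"hand":0},
    {"ax":0,"ay":0,"az":-1.11,"dx":31.2,"dy":-32.6,"dz":0.1,"hand":0}
  ]
}}

```text
clock: 5.55
eef_pos: [529.3, 366.5, 200.9]
tool_rot: [3.139, -0.007, 1.934]
force: [-0.4, 0.5, 0.4]
width: 85.4
gripper_force: 0.0
```

{"api": "send_rows", "payload": {
  "series": [
    {"ax":0,"ay":0,"az":0,"dx":0,"dy":0,"dz":0,"hand":0},
    {"ax":0,"ay":0,"az":0,"dx":0,"dy":0,"dz":0,"hand":0},
    {"ax":0,"ay":0,"az":0,"dx":0,"dy":0,"dz":0,"hand":0}
  ]
}}

```text
clock: 5.85
eef_pos: [533.4, 354.7, 200.1]
tool_rot: [-3.142, 0.002, 1.922]
force: [0.3, -0.3, 0.2]
width: 85.3
gripper_force: 0.0
```

```bash
python3 go.py 529.5 358 200 1.93 529.5 358 10 1.93
```

```text
t 5.85 pos [533.4 354.7 200.1] rpy [-3.142e+00  2.000e-03  1.922e+00] q [-0.4   0.67 -0.39  1.57  0.29  0.96 -0.53] F [ 0.31 -0.27  0.16] w 85.3 g 0.0
d [ 0.44 -0.25  0.01] a [-0.     0.002 -0.008]
d [ 0.48 -0.25 19.01] a [-0.     0.002 -0.008]
```

{"api": "send_rows", "payload": {
  "series": [
    {"ax":0,"ay":0,"az":0,"dx":0.4,"dy":-0.2,"dz":4,"hand":0},
    {"ax":0,"ay":0,"az":0,"dx":0.4,"dy":-0.2,"dz":8,"hand":0},
    {"ax":0,"ay":0,"az":0,"dx":0.4,"dy":-0.2,"dz":11,"hand":0},
    {"ax":0,"ay":0,"az":0,"dx":0.4,"dy":-0.2,"dz":12,"hand":0},
    {"ax":0,"ay":0,"az":0,"dx":0.4,"dy":-0.2,"dz":12,"hand":0},
    {"ax":0,"ay":0,"az":0,"dx":0.4,"dy":-0.2,"dz":12,"hand":0},
    {"ax":0,"ay":0,"az":0,"dx":0.4,"dy":-0.2,"dz":12,"hand":0}
  ]
}}

```text
clock: 6.55
eef_pos: [530.4, 360.9, 82.1]
tool_rot: [3.138, -0.001, 1.924]
force: [0.1, -0.1, 0.4]
width: 85.2
gripper_force: 0.0
```

```bash
python3 go.py 529.5 358 10 1.93
```

```text
t 6.55 pos [530.4 360.9  82.1] rpy [ 3.138e+00 -1.000e-03  1.924e+00] q [-0.45  0.81 -0.33  1.66  0.36  0.73 -0.6 ] F [ 0.13 -0.11  0.35] w 85.2 g 0.0
d [-0.25 -0.21  7.21] a [ 0.003 -0.001 -0.006]
```

{"api": "send_rows", "payload": {
  "series": [
    {"ax":0,"ay":0,"az":0,"dx":-0.2,"dy":-0.1,"dz":3,"hand":0},
    {"ax":0,"ay":0,"az":0,"dx":-0.2,"dy":-0.1,"dz":5.5,"hand":0},
    {"ax":0,"ay":0,"az":0,"dx":-0.2,"dy":-0.1,"dz":7,"hand":0},
    {"ax":0,"ay":0,"az":0,"dx":-0.2,"dy":-0.1,"dz":7.2,"hand":0},
    {"ax":0,"ay":0,"az":0,"dx":-0.2,"dy":-0.1,"dz":7.2,"hand":0.2},
    {"ax":0,"ay":0,"az":0,"dx":-0.2,"dy":-0.1,"dz":7.2,"hand":1},
    {"ax":0,"ay":0,"az":0,"dx":-0.2,"dy":-0.1,"dz":7.2,"hand":1},
    {"ax":0,"ay":0,"az":0,"dx":-0.2,"dy":-0.1,"dz":7.2,"hand":1},
    {"ax":0,"ay":0,"az":0,"dx":-0.2,"dy":-0.1,"dz":7.2,"hand":1},
    {"ax":0,"ay":0,"az":0,"dx":-0.2,"dy":-0.1,"dz":7.2,"hand":1}
  ]
}}

```text
clock: 7.55
eef_pos: [529.9, 359.0, 9.8]
tool_rot: [3.139, -0.001, 1.925]
force: [-0.6, 0.5, 6.5]
width: 55.2
gripper_force: 63.8
```

```bash
python3 go.py 529.5 358 10 1.93
```

```text
t 7.55 pos [529.9 359.    9.8] rpy [ 3.139e+00 -1.000e-03  1.925e+00] q [-0.47  0.91 -0.29  1.68  0.41  0.6  -0.64] F [-0.58  0.52  6.53] w 55.2 g 63.8
d [-0.08 -0.08 -0.02] a [ 0.003 -0.001 -0.005]
```

{"api": "send_rows", "payload": {
  "series": [
    {"ax":0,"ay":0,"az":0,"dx":0,"dy":0,"dz":-0.5,"hand":1},
    {"ax":0,"ay":0,"az":0,"dx":0,"dy":0,"dz":-2,"hand":1},
    {"ax":0,"ay":0,"az":0,"dx":0,"dy":0,"dz":-4,"hand":1},
    {"ax":0,"ay":0,"az":0,"dx":0,"dy":0,"dz":-5.5,"hand":1},
    {"ax":0,"ay":0,"az":0,"dx":0,"dy":0,"dz":-6,"hand":1},
    {"ax":0,"ay":0,"az":0,"dx":0,"dy":0,"dz":-6,"hand":1},
    {"ax":0,"ay":0,"az":0,"dx":0,"dy":0,"dz":-6,"hand":1},
    {"ax":0,"ay":0,"az":0,"dx":0,"dy":0,"dz":-6,"hand":1},
    {"ax":0,"ay":0,"az":0,"dx":0,"dy":0,"dz":-6,"hand":1}
  ]
}}

```text
clock: 8.45
eef_pos: [528.4, 357.6, 67.2]
tool_rot: [-3.14, 0.0, 1.925]
force: [-0.6, -0.5, -1.4]
width: 55.5
gripper_force: 63.5
```

{"api": "send_rows", "payload": {
  "series": [
    {"ax":0,"ay":0,"az":0,"dx":0,"dy":0,"dz":0,"hand":1}
  ]
}}

```text
clock: 8.55
eef_pos: [528.6, 357.8, 67.4]
tool_rot: [-3.141, 0.0, 1.925]
force: [-0.6, 0.0, -1.5]
width: 55.5
gripper_force: 63.5
```

{"api": "send_rows", "payload": {
  "series": [
    {"ax":0,"ay":0,"az":0,"dx":0,"dy":0,"dz":0,"hand":1}
  ]
}}

```text
clock: 8.65
eef_pos: [528.7, 357.9, 67.7]
tool_rot: [-3.141, 0.0, 1.925]
force: [-0.2, 0.1, -1.2]
width: 55.3
gripper_force: 63.5
```

{"api": "send_rows", "payload": {
  "series": [
    {"ax":0,"ay":0,"az":0,"dx":0,"dy":0,"dz":0,"hand":1}
  ]
}}

```text
clock: 8.75
eef_pos: [528.8, 358.0, 67.9]
tool_rot: [-3.141, 0.0, 1.925]
force: [0.2, -0.3, -0.9]
width: 55.4
gripper_force: 63.5
```

Left is light (about 1.5 N). I'll set it back.

{"api": "send_rows", "payload": {
  "series": [
    {"ax":0,"ay":0,"az":0,"dx":0,"dy":0,"dz":1.5,"hand":1},
    {"ax":0,"ay":0,"az":0,"dx":0,"dy":0,"dz":3.3,"hand":1},
    {"ax":0,"ay":0,"az":0,"dx":0,"dy":0,"dz":4.6,"hand":1},
    {"ax":0,"ay":0,"az":0,"dx":0,"dy":0,"dz":5.2,"hand":1},
    {"ax":0,"ay":0,"az":0,"dx":0,"dy":0,"dz":5.5,"hand":1},
    {"ax":0,"ay":0,"az":0,"dx":0,"dy":0,"dz":5.7,"hand":1},
    {"ax":0,"ay":0,"az":0,"dx":0,"dy":0,"dz":5.8,"hand":1},
    {"ax":0,"ay":0,"az":0,"dx":0,"dy":0,"dz":5.9,"hand":1},
    {"ax":0,"ay":0,"az":0,"dx":0,"dy":0,"dz":5.9,"hand":1}
  ]
}}

```text
clock: 9.65
eef_pos: [529.3, 358.3, 9.8]
tool_rot: [3.14, -0.0, 1.925]
force: [-0.8, -0.9, 1.5]
width: 55.6
gripper_force: 63.5
```

```bash
python3 go.py 529.5 358 150 1.93 556.5 255 120 1.288
```

```text
t 9.65 pos [529.3 358.3   9.8] rpy [ 3.14  -0.     1.925] q [-0.47  0.91 -0.29  1.68  0.41  0.6  -0.64] F [-0.8  -0.91  1.46] w 55.6 g 63.5
d [ -0.03   0.03 -14.02] a [ 0.001 -0.    -0.005]
d [-10.63  -1.01 -11.02] a [ 0.001 -0.001  0.637]
```

{"api": "send_rows", "payload": {
  "series": [
    {"ax":0,"ay":0,"az":0,"dx":0,"dy":0,"dz":0,"hand":0},
    {"ax":0,"ay":0,"az":0,"dx":0,"dy":0,"dz":0,"hand":0},
    {"ax":0,"ay":0,"az":0,"dx":0,"dy":0,"dz":0,"hand":0},
    {"ax":0,"ay":0,"az":0,"dx":0,"dy":0,"dz":-1,"hand":0},
    {"ax":0,"ay":0,"az":0,"dx":0,"dy":0,"dz":-4,"hand":0},
    {"ax":0,"ay":0,"az":0,"dx":0,"dy":0,"dz":-8,"hand":0},
    {"ax":0,"ay":0,"az":0.1,"dx":-1,"dy":-0.1,"dz":-11,"hand":0},
    {"ax":0,"ay":0,"az":0.25,"dx":-4,"dy":-0.5,"dz":-12,"hand":0},
    {"ax":0,"ay":0,"az":0.4,"dx":-8,"dy":-0.9,"dz":-12,"hand":0},
    {"ax":0,"ay":0,"az":0.55,"dx":-10.6,"dy":-1,"dz":-12,"hand":0}
  ]
}}

```text
clock: 10.65
eef_pos: [557.3, 252.0, 130.6]
tool_rot: [3.14, 0.001, 1.367]
force: [0.2, -0.5, -0.8]
width: 85.6
gripper_force: 0.0
```

{"api": "send_rows", "payload": {
  "series": [
    {"ax":0,"ay":0,"az":0.09,"dx":0,"dy":0,"dz":0,"hand":0},
    {"ax":0,"ay":0,"az":0.09,"dx":0,"dy":0,"dz":2,"hand":0},
    {"ax":0,"ay":0,"az":0.09,"dx":0,"dy":0,"dz":4,"hand":0},
    {"ax":0,"ay":0,"az":0.09,"dx":0,"dy":0,"dz":4,"hand":0},
    {"ax":0,"ay":0,"az":0.09,"dx":0,"dy":0,"dz":4,"hand":0},
    {"ax":0,"ay":0,"az":0.09,"dx":0,"dy":0,"dz":4,"hand":0}
  ]
}}

```text
clock: 11.25
eef_pos: [556.9, 255.6, 90.3]
tool_rot: [3.14, -0.001, 1.285]
force: [1.1, 1.3, 0.1]
width: 85.2
gripper_force: 0.0
```

```bash
python3 go.py 556.5 255 10 1.288
```

```text
t 11.25 pos [556.9 255.6  90.3] rpy [ 3.140e+00 -1.000e-03  1.285e+00] q [-0.36  0.76 -0.18  1.74  0.2   0.66 -0.94] F [1.08 1.25 0.08] w 85.2 g 0.0
d [-0.08 -0.04  8.03] a [ 0.001 -0.001 -0.003]
```

{"api": "send_rows", "payload": {
  "series": [
    {"ax":0,"ay":0,"az":0,"dx":-0.1,"dy":0,"dz":3,"hand":0},
    {"ax":0,"ay":0,"az":0,"dx":-0.1,"dy":0,"dz":6,"hand":0},
    {"ax":0,"ay":0,"az":0,"dx":-0.1,"dy":0,"dz":7.7,"hand":0},
    {"ax":0,"ay":0,"az":0,"dx":-0.1,"dy":0,"dz":8,"hand":0},
    {"ax":0,"ay":0,"az":0,"dx":-0.1,"dy":0,"dz":8,"hand":0.2},
    {"ax":0,"ay":0,"az":0,"dx":-0.1,"dy":0,"dz":8,"hand":1},
    {"ax":0,"ay":0,"az":0,"dx":-0.1,"dy":0,"dz":8,"hand":1},
    {"ax":0,"ay":0,"az":0,"dx":-0.1,"dy":0,"dz":8,"hand":1},
    {"ax":0,"ay":0,"az":0,"dx":-0.1,"dy":0,"dz":8,"hand":1},
    {"ax":0,"ay":0,"az":0,"dx":-0.1,"dy":0,"dz":8,"hand":1}
  ]
}}

```text
clock: 12.25
eef_pos: [557.3, 254.7, 10.8]
tool_rot: [3.139, -0.002, 1.285]
force: [-0.0, -0.5, 6.5]
width: 55.3
gripper_force: 65.2
```

```bash
python3 go.py 556.5 255 10 1.288
```

```text
t 12.25 pos [557.3 254.7  10.8] rpy [ 3.139e+00 -2.000e-03  1.285e+00] q [-0.38  0.87 -0.15  1.77  0.23  0.51 -0.97] F [-0.01 -0.5   6.49] w 55.3 g 65.2
d [ 0.   -0.09  0.08] a [ 0.002 -0.002 -0.003]
```

{"api": "send_rows", "payload": {
  "series": [
    {"ax":0,"ay":0,"az":0,"dx":0,"dy":0,"dz":-0.5,"hand":1},
    {"ax":0,"ay":0,"az":0,"dx":0,"dy":0,"dz":-2,"hand":1},
    {"ax":0,"ay":0,"az":0,"dx":0,"dy":0,"dz":-4,"hand":1},
    {"ax":0,"ay":0,"az":0,"dx":0,"dy":0,"dz":-5.5,"hand":1},
    {"ax":0,"ay":0,"az":0,"dx":0,"dy":0,"dz":-6,"hand":1},
    {"ax":0,"ay":0,"az":0,"dx":0,"dy":0,"dz":-6,"hand":1},
    {"ax":0,"ay":0,"az":0,"dx":0,"dy":0,"dz":-6,"hand":1},
    {"ax":0,"ay":0,"az":0,"dx":0,"dy":0,"dz":-6,"hand":1},
    {"ax":0,"ay":0,"az":0,"dx":0,"dy":0,"dz":-6,"hand":1},
    {"ax":0,"ay":0,"az":0,"dx":0,"dy":0,"dz":-6,"hand":1}
  ]
}}

```text
clock: 13.25
eef_pos: [555.6, 254.0, 68.4]
tool_rot: [-3.141, 0.001, 1.285]
force: [-0.5, 0.6, -4.4]
width: 55.1
gripper_force: 64.7
```

{"api": "send_rows", "payload": {
  "series": [
    {"ax":0,"ay":0,"az":0,"dx":0,"dy":0,"dz":0,"hand":1}
  ]
}}

```text
clock: 13.35
eef_pos: [555.8, 254.1, 68.7]
tool_rot: [-3.141, 0.0, 1.285]
force: [-0.9, -0.2, -5.1]
width: 55.3
gripper_force: 64.7
```

{"api": "send_rows", "payload": {
  "series": [
    {"ax":0,"ay":0,"az":0,"dx":0,"dy":0,"dz":0,"hand":1}
  ]
}}

```text
clock: 13.45
eef_pos: [555.9, 254.1, 68.9]
tool_rot: [-3.141, 0.0, 1.285]
force: [0.4, -1.0, -4.7]
width: 55.4
gripper_force: 64.7
```

Middle is about 5 N, so it's the heavy one. I still have to set it back and check the right tin.

{"api": "send_rows", "payload": {
  "series": [
    {"ax":0,"ay":0,"az":0,"dx":0,"dy":0,"dz":1.5,"hand":1},
    {"ax":0,"ay":0,"az":0,"dx":0,"dy":0,"dz":3.3,"hand":1},
    {"ax":0,"ay":0,"az":0,"dx":0,"dy":0,"dz":4.6,"hand":1},
    {"ax":0,"ay":0,"az":0,"dx":0,"dy":0,"dz":5.2,"hand":1},
    {"ax":0,"ay":0,"az":0,"dx":0,"dy":0,"dz":5.5,"hand":1},
    {"ax":0,"ay":0,"az":0,"dx":0,"dy":0,"dz":5.7,"hand":1},
    {"ax":0,"ay":0,"az":0,"dx":0,"dy":0,"dz":5.8,"hand":1},
    {"ax":0,"ay":0,"az":0,"dx":0,"dy":0,"dz":5.9,"hand":1},
    {"ax":0,"ay":0,"az":0,"dx":0,"dy":0,"dz":5.9,"hand":1}
  ]
}}

```text
clock: 14.35
eef_pos: [556.4, 254.3, 10.8]
tool_rot: [3.141, -0.001, 1.285]
force: [-1.0, -0.1, -1.3]
width: 55.4
gripper_force: 64.7
```

```bash
python3 go.py 539 113 120 1.745
```

```text
t 14.35 pos [556.4 254.3  10.8] rpy [ 3.141e+00 -1.000e-03  1.285e+00] q [-0.38  0.87 -0.15  1.77  0.23  0.51 -0.97] F [-0.96 -0.07 -1.34] w 55.4 g 64.7
d [-14.04   2.33 -10.93] a [ 0.001 -0.001 -0.46 ]
```

{"api": "send_rows", "payload": {
  "series": [
    {"ax":0,"ay":0,"az":0,"dx":0,"dy":0,"dz":0.1,"hand":1},
    {"ax":0,"ay":0,"az":0,"dx":0,"dy":0,"dz":0.1,"hand":0},
    {"ax":0,"ay":0,"az":0,"dx":0,"dy":0,"dz":0.1,"hand":0},
    {"ax":0,"ay":0,"az":0,"dx":0,"dy":0,"dz":0.1,"hand":0},
    {"ax":0,"ay":0,"az":0,"dx":0,"dy":0,"dz":-1,"hand":0},
    {"ax":0,"ay":0,"az":0,"dx":0,"dy":0,"dz":-4,"hand":0},
    {"ax":0,"ay":0,"az":0,"dx":0,"dy":0,"dz":-8,"hand":0},
    {"ax":0,"ay":0,"az":-0.1,"dx":-1,"dy":0.2,"dz":-11,"hand":0},
    {"ax":0,"ay":0,"az":-0.2,"dx":-4,"dy":0.7,"dz":-12,"hand":0},
    {"ax":0,"ay":0,"az":-0.3,"dx":-8,"dy":1.4,"dz":-12,"hand":0}
  ]
}}

```text
clock: 15.35
eef_pos: [548.4, 175.8, 133.3]
tool_rot: [3.135, -0.003, 1.593]
force: [1.3, -2.0, -0.8]
width: 85.5
gripper_force: 0.0
```

{"api": "send_rows", "payload": {
  "series": [
    {"ax":0,"ay":0,"az":-0.1,"dx":-4,"dy":0.3,"dz":0,"hand":0},
    {"ax":0,"ay":0,"az":-0.16,"dx":-6.2,"dy":0.2,"dz":0,"hand":0},
    {"ax":0,"ay":0,"az":-0.16,"dx":-6.2,"dy":0.2,"dz":2,"hand":0},
    {"ax":0,"ay":0,"az":-0.16,"dx":-6.2,"dy":0.2,"dz":4,"hand":0},
    {"ax":0,"ay":0,"az":-0.16,"dx":-6.2,"dy":0.2,"dz":4,"hand":0},
    {"ax":0,"ay":0,"az":-0.16,"dx":-6.2,"dy":0.2,"dz":4,"hand":0},
    {"ax":0,"ay":0,"az":-0.16,"dx":-6.2,"dy":0.2,"dz":4,"hand":0}
  ]
}}

```text
clock: 16.05
eef_pos: [550.4, 112.0, 91.2]
tool_rot: [3.14, -0.0, 1.745]
force: [-0.1, 0.3, 0.7]
width: 85.6
gripper_force: 0.0
```

```bash
python3 go.py 539 113 10 1.745
```

```text
t 16.05 pos [550.4 112.   91.2] rpy [ 3.14  -0.     1.745] q [-0.05  0.71 -0.31  1.88  0.37  0.6  -0.42] F [-0.06  0.29  0.65] w 85.6 g 0.0
d [ 0.29 -1.13  8.12] a [ 0.002 -0.     0.   ]
```

I computed the y-shift wrongly; correcting 11 mm while still high.

{"api": "send_rows", "payload": {
  "series": [
    {"ax":0,"ay":0,"az":0,"dx":0.3,"dy":-1.1,"dz":0,"hand":0},
    {"ax":0,"ay":0,"az":0,"dx":0.3,"dy":-1.1,"dz":0.5,"hand":0},
    {"ax":0,"ay":0,"az":0,"dx":0.3,"dy":-1.1,"dz":0.5,"hand":0},
    {"ax":0,"ay":0,"az":0,"dx":0.3,"dy":-1.1,"dz":0.5,"hand":0}
  ]
}}

```text
clock: 16.45
eef_pos: [539.0, 112.6, 85.3]
tool_rot: [3.141, 0.0, 1.745]
force: [-0.4, 1.1, 0.7]
width: 85.7
gripper_force: 0.0
```

```bash
python3 go.py 539 113 10 1.745
```

```text
t 16.45 pos [539.  112.6  85.3] rpy [3.141 0.    1.745] q [-0.06  0.71 -0.31  1.92  0.37  0.57 -0.44] F [-0.41  1.06  0.72] w 85.7 g 0.0
d [ 0.04 -0.    7.53] a [ 0.001  0.    -0.   ]
```

{"api": "send_rows", "payload": {
  "series": [
    {"ax":0,"ay":0,"az":0,"dx":0,"dy":0,"dz":3,"hand":0},
    {"ax":0,"ay":0,"az":0,"dx":0,"dy":0,"dz":5.6,"hand":0},
    {"ax":0,"ay":0,"az":0,"dx":0,"dy":0,"dz":7.2,"hand":0},
    {"ax":0,"ay":0,"az":0,"dx":0,"dy":0,"dz":7.5,"hand":0},
    {"ax":0,"ay":0,"az":0,"dx":0,"dy":0,"dz":7.5,"hand":0.2},
    {"ax":0,"ay":0,"az":0,"dx":0,"dy":0,"dz":7.5,"hand":1},
    {"ax":0,"ay":0,"az":0,"dx":0,"dy":0,"dz":7.5,"hand":1},
    {"ax":0,"ay":0,"az":0,"dx":0,"dy":0,"dz":7.5,"hand":1},
    {"ax":0,"ay":0,"az":0,"dx":0,"dy":0,"dz":7.5,"hand":1},
    {"ax":0,"ay":0,"az":0,"dx":0,"dy":0,"dz":7.5,"hand":1}
  ]
}}

```text
clock: 17.45
eef_pos: [539.4, 112.7, 11.2]
tool_rot: [3.139, -0.0, 1.745]
force: [0.5, -0.2, 6.3]
width: 55.0
gripper_force: 64.1
```

```bash
python3 go.py 539 113 10 1.745
```

```text
t 17.45 pos [539.4 112.7  11.2] rpy [ 3.139 -0.     1.745] q [-0.11  0.83 -0.23  1.94  0.43  0.42 -0.49] F [ 0.52 -0.22  6.27] w 55.0 g 64.1
d [ 0.03 -0.03  0.12] a [ 0.002 -0.    -0.   ]
```

{"api": "send_rows", "payload": {
  "series": [
    {"ax":0,"ay":0,"az":0,"dx":0,"dy":0,"dz":-0.5,"hand":1},
    {"ax":0,"ay":0,"az":0,"dx":0,"dy":0,"dz":-2,"hand":1},
    {"ax":0,"ay":0,"az":0,"dx":0,"dy":0,"dz":-4,"hand":1},
    {"ax":0,"ay":0,"az":0,"dx":0,"dy":0,"dz":-5.5,"hand":1},
    {"ax":0,"ay":0,"az":0,"dx":0,"dy":0,"dz":-6,"hand":1},
    {"ax":0,"ay":0,"az":0,"dx":0,"dy":0,"dz":-6,"hand":1},
    {"ax":0,"ay":0,"az":0,"dx":0,"dy":0,"dz":-6,"hand":1},
    {"ax":0,"ay":0,"az":0,"dx":0,"dy":0,"dz":-6,"hand":1},
    {"ax":0,"ay":0,"az":0,"dx":0,"dy":0,"dz":-6,"hand":1},
    {"ax":0,"ay":0,"az":0,"dx":0,"dy":0,"dz":-6,"hand":1}
  ]
}}

```text
clock: 18.45
eef_pos: [538.0, 112.5, 69.5]
tool_rot: [-3.141, 0.0, 1.745]
force: [-0.0, 0.1, -2.4]
width: 54.9
gripper_force: 63.7
```

{"api": "send_rows", "payload": {
  "series": [
    {"ax":0,"ay":0,"az":0,"dx":0,"dy":0,"dz":0,"hand":1}
  ]
}}

```text
clock: 18.55
eef_pos: [538.2, 112.6, 69.7]
tool_rot: [-3.141, -0.0, 1.745]
force: [0.1, -0.5, -1.2]
width: 55.1
gripper_force: 63.7
```

{"api": "send_rows", "payload": {
  "series": [
    {"ax":0,"ay":0,"az":0,"dx":0,"dy":0,"dz":0,"hand":1}
  ]
}}

```text
clock: 18.65
eef_pos: [538.3, 112.5, 69.9]
tool_rot: [-3.141, -0.0, 1.745]
force: [0.2, 0.2, -1.8]
width: 55.1
gripper_force: 63.7
```

Right is light. I'll set it back.

{"api": "send_rows", "payload": {
  "series": [
    {"ax":0,"ay":0,"az":0,"dx":0,"dy":0,"dz":1.5,"hand":1},
    {"ax":0,"ay":0,"az":0,"dx":0,"dy":0,"dz":3.3,"hand":1},
    {"ax":0,"ay":0,"az":0,"dx":0,"dy":0,"dz":4.6,"hand":1},
    {"ax":0,"ay":0,"az":0,"dx":0,"dy":0,"dz":5.2,"hand":1},
    {"ax":0,"ay":0,"az":0,"dx":0,"dy":0,"dz":5.5,"hand":1},
    {"ax":0,"ay":0,"az":0,"dx":0,"dy":0,"dz":5.7,"hand":1},
    {"ax":0,"ay":0,"az":0,"dx":0,"dy":0,"dz":5.8,"hand":1},
    {"ax":0,"ay":0,"az":0,"dx":0,"dy":0,"dz":5.9,"hand":1},
    {"ax":0,"ay":0,"az":0,"dx":0,"dy":0,"dz":5.9,"hand":1}
  ]
}}

```text
clock: 19.55
eef_pos: [538.6, 112.5, 11.3]
tool_rot: [3.141, -0.0, 1.745]
force: [0.5, -1.0, -2.3]
width: 55.4
gripper_force: 63.7
```

```bash
python3 go.py 556.5 254.7 130 1.288
```

```text
t 19.55 pos [538.6 112.5  11.3] rpy [ 3.141 -0.     1.745] q [-0.11  0.83 -0.23  1.94  0.43  0.42 -0.49] F [ 0.47 -1.02 -2.26] w 55.4 g 63.7
d [ 13.69   4.23 -11.87] a [ 0.001 -0.     0.457]
```

{"api": "send_rows", "payload": {
  "series": [
    {"ax":0,"ay":0,"az":0,"dx":0,"dy":0,"dz":0.1,"hand":1},
    {"ax":0,"ay":0,"az":0,"dx":0,"dy":0,"dz":0.1,"hand":1},
    {"ax":0,"ay":0,"az":0,"dx":0,"dy":0,"dz":0.1,"hand":1}
  ]
}}

```text
clock: 19.85
eef_pos: [538.6, 112.5, 11.2]
tool_rot: [3.141, 0.0, 1.745]
force: [-2.3, -0.7, 8.4]
width: 55.7
gripper_force: 64.5
```

{"api": "send_rows", "payload": {
  "series": [
    {"ax":0,"ay":0,"az":0,"dx":0,"dy":0,"dz":0,"hand":0},
    {"ax":0,"ay":0,"az":0,"dx":0,"dy":0,"dz":0,"hand":0},
    {"ax":0,"ay":0,"az":0,"dx":0,"dy":0,"dz":0,"hand":0},
    {"ax":0,"ay":0,"az":0,"dx":0,"dy":0,"dz":-1,"hand":0},
    {"ax":0,"ay":0,"az":0,"dx":0,"dy":0,"dz":-4,"hand":0},
    {"ax":0,"ay":0,"az":0,"dx":0,"dy":0,"dz":-8,"hand":0},
    {"ax":0,"ay":0,"az":0.1,"dx":1,"dy":0.3,"dz":-11,"hand":0},
    {"ax":0,"ay":0,"az":0.2,"dx":4,"dy":1.2,"dz":-12,"hand":0},
    {"ax":0,"ay":0,"az":0.3,"dx":8,"dy":2.5,"dz":-12,"hand":0},
    {"ax":0,"ay":0,"az":0.4,"dx":12,"dy":3.7,"dz":-12,"hand":0}
  ]
}}

```text
clock: 20.85
eef_pos: [554.8, 238.0, 131.7]
tool_rot: [3.14, -0.001, 1.339]
force: [0.3, 1.2, -0.4]
width: 85.5
gripper_force: 0.0
```

{"api": "send_rows", "payload": {
  "series": [
    {"ax":0,"ay":0,"az":0.057,"dx":1.7,"dy":-0.2,"dz":0,"hand":0},
    {"ax":0,"ay":0,"az":0.057,"dx":1.7,"dy":-0.2,"dz":2,"hand":0},
    {"ax":0,"ay":0,"az":0.057,"dx":1.7,"dy":-0.2,"dz":4,"hand":0},
    {"ax":0,"ay":0,"az":0.057,"dx":1.7,"dy":-0.2,"dz":4,"hand":0},
    {"ax":0,"ay":0,"az":0.057,"dx":1.7,"dy":-0.2,"dz":4,"hand":0}
  ]
}}

```text
clock: 21.35
eef_pos: [555.8, 254.1, 90.5]
tool_rot: [-3.141, 0.0, 1.288]
force: [0.4, 0.7, 0.6]
width: 85.1
gripper_force: 0.0
```

```bash
python3 go.py 556.5 254.7 10 1.288
```

```text
t 21.35 pos [555.8 254.1  90.5] rpy [-3.141  0.     1.288] q [-0.36  0.75 -0.19  1.74  0.21  0.66 -0.95] F [0.44 0.67 0.57] w 85.1 g 0.0
d [0.08 0.05 8.05] a [-0.  0. -0.]
```

{"api": "send_rows", "payload": {
  "series": [
    {"ax":0,"ay":0,"az":0,"dx":0,"dy":0,"dz":3,"hand":0},
    {"ax":0,"ay":0,"az":0,"dx":0,"dy":0,"dz":6,"hand":0},
    {"ax":0,"ay":0,"az":0,"dx":0,"dy":0,"dz":7.7,"hand":0},
    {"ax":0,"ay":0,"az":0,"dx":0,"dy":0,"dz":8,"hand":0},
    {"ax":0,"ay":0,"az":0,"dx":0,"dy":0,"dz":8,"hand":0.2},
    {"ax":0,"ay":0,"az":0,"dx":0,"dy":0,"dz":8,"hand":1},
    {"ax":0,"ay":0,"az":0,"dx":0,"dy":0,"dz":8,"hand":1},
    {"ax":0,"ay":0,"az":0,"dx":0,"dy":0,"dz":8,"hand":1},
    {"ax":0,"ay":0,"az":0,"dx":0,"dy":0,"dz":8,"hand":1},
    {"ax":0,"ay":0,"az":0,"dx":0,"dy":0,"dz":8,"hand":1}
  ]
}}

```text
clock: 22.35
eef_pos: [557.1, 254.8, 11.8]
tool_rot: [3.139, -0.002, 1.288]
force: [-0.4, -0.7, 6.1]
width: 55.0
gripper_force: 65.7
```

{"api": "send_rows", "payload": {
  "series": [
    {"ax":0,"ay":0,"az":0,"dx":0,"dy":0,"dz":-0.5,"hand":1},
    {"ax":0,"ay":0,"az":0,"dx":0,"dy":0,"dz":-2,"hand":1},
    {"ax":0,"ay":0,"az":0,"dx":0,"dy":0,"dz":-5,"hand":1},
    {"ax":0,"ay":0,"az":0,"dx":0,"dy":0,"dz":-9,"hand":1},
    {"ax":0,"ay":0,"az":0,"dx":0,"dy":0,"dz":-13,"hand":1},
    {"ax":0,"ay":0,"az":0,"dx":0,"dy":0,"dz":-16,"hand":1},
    {"ax":0,"ay":0,"az":0,"dx":0,"dy":0,"dz":-17,"hand":1},
    {"ax":0,"ay":0,"az":0,"dx":0,"dy":0,"dz":-17,"hand":1},
    {"ax":0,"ay":0,"az":0,"dx":0,"dy":0,"dz":-17,"hand":1}
  ]
}}

```text
clock: 23.25
eef_pos: [554.7, 253.4, 178.6]
tool_rot: [-3.14, 0.002, 1.288]
force: [-0.8, 0.6, -5.9]
width: 55.2
gripper_force: 65.2
```

```bash
python3 go.py 537.7 -150.5 180 1.786
```

```text
t 23.25 pos [554.7 253.4 178.6] rpy [-3.140e+00  2.000e-03  1.288e+00] q [-0.34  0.64 -0.22  1.68  0.17  0.84 -0.92] F [-0.76  0.6  -5.89] w 55.2 g 65.2
d [-39.26   9.64  -0.07] a [-0.003  0.002 -0.498]
```

{"api": "send_rows", "payload": {
  "series": [
    {"ax":0,"ay":0,"az":-0.02,"dx":-1.2,"dy":0.3,"dz":0,"hand":1},
    {"ax":0,"ay":0,"az":-0.06,"dx":-4,"dy":1,"dz":0,"hand":1},
    {"ax":0,"ay":0,"az":-0.1,"dx":-8,"dy":2,"dz":0,"hand":1},
    {"ax":0,"ay":0,"az":-0.15,"dx":-12,"dy":3,"dz":0,"hand":1},
    {"ax":0,"ay":0,"az":-0.2,"dx":-16,"dy":4,"dz":0,"hand":1},
    {"ax":0,"ay":0,"az":-0.25,"dx":-20,"dy":5,"dz":0,"hand":1},
    {"ax":0,"ay":0,"az":-0.3,"dx":-24,"dy":6,"dz":0,"hand":1},
    {"ax":0,"ay":0,"az":-0.36,"dx":-28,"dy":7,"dz":0,"hand":1},
    {"ax":0,"ay":0,"az":-0.42,"dx":-32,"dy":8,"dz":0,"hand":1},
    {"ax":0,"ay":0,"az":-0.47,"dx":-35.5,"dy":8.8,"dz":0,"hand":1}
  ]
}}

```text
clock: 24.25
eef_pos: [539.4, -113.8, 177.7]
tool_rot: [-3.137, -0.001, 1.759]
force: [1.0, -0.6, -4.8]
width: 55.2
gripper_force: 65.2
```

{"api": "send_rows", "payload": {
  "series": [
    {"ax":0,"ay":0,"az":-0.02,"dx":-2,"dy":-0.5,"dz":0,"hand":1},
    {"ax":0,"ay":0,"az":-0.03,"dx":-3.5,"dy":-1,"dz":0,"hand":1},
    {"ax":0,"ay":0,"az":-0.03,"dx":-3.7,"dy":-1,"dz":0,"hand":1},
    {"ax":0,"ay":0,"az":-0.03,"dx":-3.7,"dy":-1,"dz":0,"hand":1},
    {"ax":0,"ay":0,"az":-0.03,"dx":-3.7,"dy":-1,"dz":0,"hand":1}
  ]
}}

```text
clock: 24.75
eef_pos: [538.1, -147.6, 179.3]
tool_rot: [-3.141, -0.002, 1.79]
force: [-0.2, 0.6, -5.2]
width: 55.5
gripper_force: 65.2
```

```bash
python3 go.py 537.7 -150.5 17 1.786
```

```text
t 24.75 pos [ 538.1 -147.6  179.3] rpy [-3.141e+00 -2.000e-03  1.790e+00] q [ 0.47  0.59 -0.39  1.82  0.3   0.79  0.15] F [-0.24  0.56 -5.21] w 55.5 g 65.2
d [-0.3  -0.09 16.23] a [-0.001 -0.002  0.004]
```

{"api": "send_rows", "payload": {
  "series": [
    {"ax":0,"ay":0,"az":0,"dx":-0.2,"dy":-0.1,"dz":3,"hand":1},
    {"ax":0,"ay":0,"az":0,"dx":-0.2,"dy":-0.1,"dz":6.5,"hand":1},
    {"ax":0,"ay":0,"az":0,"dx":-0.2,"dy":-0.1,"dz":10,"hand":1},
    {"ax":0,"ay":0,"az":0,"dx":-0.2,"dy":-0.1,"dz":13,"hand":1},
    {"ax":0,"ay":0,"az":0,"dx":-0.2,"dy":-0.1,"dz":14.8,"hand":1},
    {"ax":0,"ay":0,"az":0,"dx":-0.2,"dy":-0.1,"dz":15.3,"hand":1},
    {"ax":0,"ay":0,"az":0,"dx":-0.2,"dy":-0.1,"dz":15.5,"hand":1},
    {"ax":0,"ay":0,"az":0,"dx":-0.2,"dy":-0.1,"dz":15.5,"hand":1},
    {"ax":0,"ay":0,"az":0,"dx":-0.2,"dy":-0.1,"dz":15.5,"hand":1}
  ]
}}

```text
clock: 25.65
eef_pos: [538.8, -151.6, 26.2]
tool_rot: [3.139, 0.001, 1.788]
force: [0.6, 0.1, -3.9]
width: 55.2
gripper_force: 70.2
```

```bash
python3 go.py 537.7 -150.5 17.8 1.786
```

```text
t 25.65 pos [ 538.8 -151.6   26.2] rpy [3.139e+00 1.000e-03 1.788e+00] q [ 0.39  0.81 -0.26  1.91  0.43  0.47  0.04] F [ 0.56  0.05 -3.88] w 55.2 g 70.2
d [ 0.14 -0.08  0.84] a [0.002 0.001 0.002]
```

{"api": "send_rows", "payload": {
  "series": [
    {"ax":0,"ay":0,"az":0,"dx":0,"dy":0,"dz":0.2,"hand":1},
    {"ax":0,"ay":0,"az":0,"dx":0,"dy":0,"dz":0.3,"hand":1},
    {"ax":0,"ay":0,"az":0,"dx":0,"dy":0,"dz":0.4,"hand":1},
    {"ax":0,"ay":0,"az":0,"dx":0,"dy":0,"dz":0.5,"hand":1},
    {"ax":0,"ay":0,"az":0,"dx":0,"dy":0,"dz":0.5,"hand":1},
    {"ax":0,"ay":0,"az":0,"dx":0,"dy":0,"dz":0.5,"hand":1}
  ]
}}

```text
clock: 26.25
eef_pos: [537.7, -151.7, 20.0]
tool_rot: [-3.142, -0.0, 1.788]
force: [-0.9, 0.3, -4.2]
width: 55.2
gripper_force: 70.3
```

{"api": "send_rows", "payload": {
  "series": [
    {"ax":0,"ay":0,"az":0,"dx":0,"dy":0,"dz":0.1,"hand":1},
    {"ax":0,"ay":0,"az":0,"dx":0,"dy":0,"dz":0.1,"hand":1}
  ]
}}

```text
clock: 26.45
eef_pos: [537.7, -151.6, 18.9]
tool_rot: [-3.141, -0.0, 1.788]
force: [0.6, 0.0, -4.4]
width: 55.2
gripper_force: 70.3
```

{"api": "send_rows", "payload": {
  "series": [
    {"ax":0,"ay":0,"az":0,"dx":0,"dy":0,"dz":0.1,"hand":1},
    {"ax":0,"ay":0,"az":0,"dx":0,"dy":0,"dz":0.1,"hand":1}
  ]
}}

```text
clock: 26.65
eef_pos: [537.8, -151.7, 18.0]
tool_rot: [3.142, -0.0, 1.788]
force: [-0.6, -0.8, -4.3]
width: 55.2
gripper_force: 70.4
```

{"api": "send_rows", "payload": {
  "series": [
    {"ax":0,"ay":0,"az":0,"dx":0,"dy":0,"dz":0.1,"hand":1},
    {"ax":0,"ay":0,"az":0,"dx":0,"dy":0,"dz":0.1,"hand":1},
    {"ax":0,"ay":0,"az":0,"dx":0,"dy":0,"dz":0.1,"hand":1}
  ]
}}

```text
clock: 26.95
eef_pos: [537.8, -151.8, 17.8]
tool_rot: [3.141, 0.001, 1.788]
force: [-2.8, 0.7, 5.9]
width: 55.6
gripper_force: 71.4
```

Touchdown at the expected height. I'll release, rise, and go to the handle.

{"api": "send_rows", "payload": {
  "series": [
    {"ax":0,"ay":0,"az":0,"dx":0,"dy":0,"dz":0,"hand":0.15},
    {"ax":0,"ay":0,"az":0,"dx":0,"dy":0,"dz":0,"hand":0.15},
    {"ax":0,"ay":0,"az":0,"dx":0,"dy":0,"dz":0,"hand":0.15},
    {"ax":0,"ay":0,"az":0,"dx":0,"dy":0,"dz":-0.5,"hand":0.15},
    {"ax":0,"ay":0,"az":0,"dx":0,"dy":0,"dz":-3,"hand":0.15},
    {"ax":0,"ay":0,"az":0,"dx":0,"dy":0,"dz":-7,"hand":0.15},
    {"ax":0,"ay":0,"az":0,"dx":0,"dy":0,"dz":-12,"hand":0.2},
    {"ax":0,"ay":0,"az":0,"dx":0,"dy":0,"dz":-16,"hand":0.3},
    {"ax":0,"ay":0,"az":0,"dx":0,"dy":0,"dz":-16,"hand":0.3}
  ]
}}

```text
clock: 27.85
eef_pos: [541.7, -152.2, 182.9]
tool_rot: [3.131, 0.005, 1.788]
force: [1.5, 0.5, -0.2]
width: 59.5
gripper_force: 0.0
```

```bash
python3 go.py 569 -294 160 .215;  python3 - <<'E'
from cell import *
import cv2,numpy as np
d=get_image("scene");np.savez("scene2.npz",**d);cv2.imwrite("pics/s2.png",cv2.resize(d["pixels"][90:300,110:350,::-1],None,fx=2.5,fy=2.5,interpolation=2))
E
```

```text
t 27.85 pos [ 541.7 -152.2  182.9] rpy [3.131 0.005 1.788] q [ 0.48  0.58 -0.4   1.82  0.31  0.79  0.15] F [ 1.46  0.47 -0.19] w 59.5 g 0.0
d [-14.42  -0.41   2.36] a [ 0.012 -0.004  1.573]
```

View pics/s2.png

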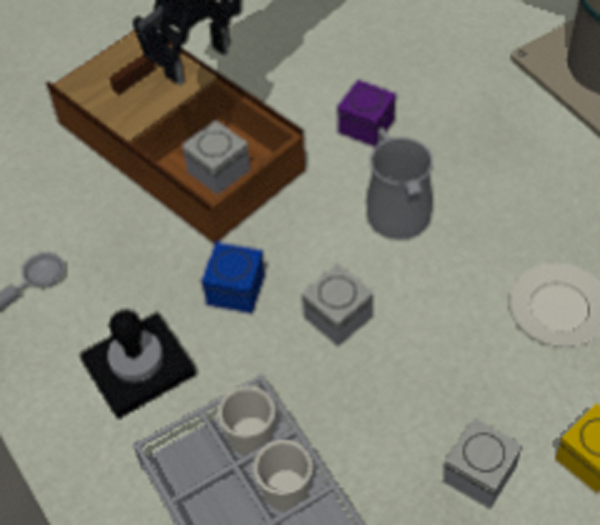

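The heavy tin stands upright in the compartment at crop (215,155), and the light tins, the jug, the saucer and the cups are unmoved. Next I'll shut the door.

{"api": "send_rows", "payload": {
  "series": [
    {"ax":0,"ay":0,"az":0.15,"dx":-3,"dy":-0.1,"dz":0,"hand":0.3},
    {"ax":0,"ay":0,"az":0.3,"dx":-6,"dy":-0.2,"dz":0,"hand":0.3},
    {"ax":0,"ay":0,"az":0.45,"dx":-9,"dy":-0.3,"dz":0,"hand":0.3},
    {"ax":0,"ay":0,"az":0.6,"dx":-12,"dy":-0.4,"dz":0,"hand":0.3},
    {"ax":0,"ay":0,"az":0.75,"dx":-14,"dy":-0.4,"dz":0,"hand":0.3},
    {"ax":0,"ay":0,"az":0.9,"dx":-14.4,"dy":-0.4,"dz":0,"hand":0.3},
    {"ax":0,"ay":0,"az":1.05,"dx":-14.4,"dy":-0.4,"dz":0,"hand":0.3},
    {"ax":0,"ay":0,"az":1.2,"dx":-14.4,"dy":-0.4,"dz":0,"hand":0.3},
    {"ax":0,"ay":0,"az":1.35,"dx":-14.4,"dy":-0.4,"dz":0,"hand":0.3},
    {"ax":0,"ay":0,"az":1.5,"dx":-14.4,"dy":-0.4,"dz":0,"hand":0.3}
  ]
}}

```text
clock: 28.9
eef_pos: [563.7, -292.9, 175.2]
tool_rot: [-3.14, 0.003, 0.282]
force: [0.7, 1.3, -0.6]
width: 60.0
gripper_force: 0.0
```

{"api": "send_rows", "payload": {
  "series": [
    {"ax":0,"ay":0,"az":0.07,"dx":0,"dy":0,"dz":0,"hand":0.3},
    {"ax":0,"ay":0,"az":0.07,"dx":0,"dy":0,"dz":3,"hand":0.3},
    {"ax":0,"ay":0,"az":0.07,"dx":0,"dy":0,"dz":4,"hand":0.3},
    {"ax":0,"ay":0,"az":0.07,"dx":0,"dy":0,"dz":4,"hand":0.3},
    {"ax":0,"ay":0,"az":0.07,"dx":0,"dy":0,"dz":4,"hand":0.3}
  ]
}}

```text
clock: 29.4
eef_pos: [564.6, -293.2, 136.7]
tool_rot: [-3.141, 0.001, 0.218]
force: [0.1, -0.7, 0.6]
width: 59.7
gripper_force: 0.0
```

```bash
python3 go.py 568.7 -293.5 81 .215
```

```text
t 29.4 pos [ 564.6 -293.2  136.7] rpy [-3.141e+00  1.000e-03  2.180e-01] q [ 0.41  0.72  0.04  1.65 -0.04  0.78 -0.88] F [ 0.14 -0.66  0.65] w 59.7 g 0.0
d [0.4  0.12 5.57] a [-0.001  0.001  0.003]
```

{"api": "send_rows", "payload": {
  "series": [
    {"ax":0,"ay":0,"az":0,"dx":0.4,"dy":0.1,"dz":2,"hand":0.3},
    {"ax":0,"ay":0,"az":0,"dx":0.4,"dy":0.1,"dz":4,"hand":0.3},
    {"ax":0,"ay":0,"az":0,"dx":0.4,"dy":0.1,"dz":5.3,"hand":0.3},
    {"ax":0,"ay":0,"az":0,"dx":0.4,"dy":0.1,"dz":5.5,"hand":0.3},
    {"ax":0,"ay":0,"az":0,"dx":0.4,"dy":0.1,"dz":5.5,"hand":1},
    {"ax":0,"ay":0,"az":0,"dx":0.4,"dy":0.1,"dz":5.5,"hand":1},
    {"ax":0,"ay":0,"az":0,"dx":0.4,"dy":0.1,"dz":5.5,"hand":1},
    {"ax":0,"ay":0,"az":0,"dx":0.4,"dy":0.1,"dz":5.5,"hand":1},
    {"ax":0,"ay":0,"az":0,"dx":0.4,"dy":0.1,"dz":5.5,"hand":1},
    {"ax":0,"ay":0,"az":0,"dx":0.4,"dy":0.1,"dz":5.5,"hand":1}
  ]
}}

```text
clock: 30.4
eef_pos: [569.6, -293.7, 83.3]
tool_rot: [3.14, -0.001, 0.218]
force: [-0.7, 0.5, 6.3]
width: 12.1
gripper_force: 60.4
```

```bash
python3 go.py 536.8 -151 81 .215
```

```text
t 30.4 pos [ 569.6 -293.7   83.3] rpy [ 3.14e+00 -1.00e-03  2.18e-01] q [ 0.41  0.79  0.04  1.67 -0.04  0.68 -0.88] F [-0.65  0.51  6.27] w 12.1 g 60.4
d [ -0.12 -14.64   0.21] a [ 0.001 -0.001  0.003]
```

{"api": "send_rows", "payload": {
  "series": [
    {"ax":0,"ay":0,"az":0,"dx":0,"dy":-0.7,"dz":0,"hand":1},
    {"ax":0,"ay":0,"az":0,"dx":0,"dy":-2.2,"dz":0,"hand":1},
    {"ax":0,"ay":0,"az":0,"dx":0,"dy":-4.2,"dz":0,"hand":1},
    {"ax":0,"ay":0,"az":0,"dx":0,"dy":-6.2,"dz":0,"hand":1},
    {"ax":0,"ay":0,"az":0,"dx":0,"dy":-8.2,"dz":0,"hand":1},
    {"ax":0,"ay":0,"az":0,"dx":0,"dy":-10.2,"dz":0,"hand":1},
    {"ax":0,"ay":0,"az":0,"dx":0,"dy":-12,"dz":0,"hand":1},
    {"ax":0,"ay":0,"az":0,"dx":0,"dy":-13.2,"dz":0,"hand":1},
    {"ax":0,"ay":0,"az":0,"dx":0,"dy":-13.8,"dz":0,"hand":1},
    {"ax":0,"ay":0,"az":0,"dx":0,"dy":-14,"dz":0,"hand":1}
  ]
}}

```text
clock: 31.4
eef_pos: [538.7, -155.6, 83.2]
tool_rot: [3.141, -0.001, 0.219]
force: [-1.2, -1.4, 8.4]
width: 12.5
gripper_force: 60.9
```

{"api": "send_rows", "payload": {
  "series": [
    {"ax":0,"ay":0,"az":0,"dx":0,"dy":-0.2,"dz":0,"hand":1},
    {"ax":0,"ay":0,"az":0,"dx":0,"dy":-0.3,"dz":0,"hand":1},
    {"ax":0,"ay":0,"az":0,"dx":0,"dy":-0.3,"dz":0,"hand":1},
    {"ax":0,"ay":0,"az":0,"dx":0,"dy":-0.3,"dz":0,"hand":1}
  ]
}}

```text
clock: 31.8
eef_pos: [538.2, -153.4, 83.2]
tool_rot: [3.141, -0.001, 0.218]
force: [-1.2, -0.9, 9.4]
width: 12.3
gripper_force: 61.0
```

{"api": "send_rows", "payload": {
  "series": [
    {"ax":0,"ay":0,"az":0,"dx":0,"dy":-0.2,"dz":0,"hand":1},
    {"ax":0,"ay":0,"az":0,"dx":0,"dy":-0.2,"dz":0,"hand":1},
    {"ax":0,"ay":0,"az":0,"dx":0,"dy":-0.2,"dz":0,"hand":1}
  ]
}}

```text
clock: 32.1
eef_pos: [537.8, -151.7, 83.2]
tool_rot: [3.141, -0.001, 0.218]
force: [-2.5, -0.3, 9.7]
width: 11.9
gripper_force: 61.0
```

Creep on until the end stop pushes back.

{"api": "send_rows", "payload": {
  "series": [
    {"ax":0,"ay":0,"az":0,"dx":0,"dy":-0.1,"dz":0,"hand":1},
    {"ax":0,"ay":0,"az":0,"dx":0,"dy":-0.2,"dz":0,"hand":1},
    {"ax":0,"ay":0,"az":0,"dx":0,"dy":-0.2,"dz":0,"hand":1}
  ]
}}

```text
clock: 32.4
eef_pos: [537.8, -151.7, 83.2]
tool_rot: [3.138, -0.002, 0.217]
force: [-0.5, -3.9, 7.7]
width: 12.6
gripper_force: 60.7
```

{"api": "send_rows", "payload": {
  "series": [
    {"ax":0,"ay":0,"az":0,"dx":0,"dy":-0.1,"dz":0,"hand":1},
    {"ax":0,"ay":0,"az":0,"dx":0,"dy":-0.2,"dz":0,"hand":1},
    {"ax":0,"ay":0,"az":0,"dx":0,"dy":-0.2,"dz":0,"hand":1}
  ]
}}

```text
clock: 32.7
eef_pos: [537.8, -151.6, 83.2]
tool_rot: [3.136, -0.003, 0.216]
force: [0.3, -8.2, 4.8]
width: 12.5
gripper_force: 60.4
```

The stop is reached: 8 N pushback and no motion, at the expected handle point. Release and retreat.

{"api": "send_rows", "payload": {
  "series": [
    {"ax":0,"ay":0,"az":0,"dx":0,"dy":0,"dz":0,"hand":0.3},
    {"ax":0,"ay":0,"az":0,"dx":0,"dy":0.3,"dz":0,"hand":0.3},
    {"ax":0,"ay":0,"az":0,"dx":0,"dy":0.3,"dz":0,"hand":0.3},
    {"ax":0,"ay":0,"az":0,"dx":0,"dy":0.3,"dz":0,"hand":0.3},
    {"ax":0,"ay":0,"az":0,"dx":0,"dy":0.3,"dz":-3,"hand":0.3},
    {"ax":0,"ay":0,"az":0,"dx":0,"dy":0.3,"dz":-7,"hand":0.3},
    {"ax":0,"ay":0,"az":0,"dx":0,"dy":4,"dz":-11,"hand":0.3},
    {"ax":0,"ay":0,"az":0,"dx":-2,"dy":9,"dz":-13,"hand":0.3},
    {"ax":0,"ay":0,"az":0,"dx":-4,"dy":14,"dz":-13,"hand":0.3},
    {"ax":0,"ay":0,"az":0,"dx":-6,"dy":18,"dz":-13,"hand":0.3}
  ]
}}

```text
clock: 33.7
eef_pos: [519.8, -328.9, 213.2]
tool_rot: [3.14, -0.002, 0.22]
force: [0.5, -0.5, -0.6]
width: 60.1
gripper_force: 0.0
```

{"api": "send_rows", "payload": {
  "series": [
    {"ax":0,"ay":0,"az":0,"dx":-2,"dy":5,"dz":0,"hand":0.3},
    {"ax":0,"ay":0,"az":0,"dx":-4,"dy":9,"dz":0,"hand":0.3},
    {"ax":0,"ay":0,"az":0,"dx":-5,"dy":12,"dz":0,"hand":0.3},
    {"ax":0,"ay":0,"az":0,"dx":-5,"dy":12,"dz":0,"hand":0.3},
    {"ax":0,"ay":0,"az":0,"dx":-5,"dy":12,"dz":0,"hand":0.3}
  ]
}}

```text
clock: 34.2
eef_pos: [495.8, -455.4, 211.2]
tool_rot: [-3.14, 0.0, 0.217]
force: [1.7, 1.0, 0.3]
width: 59.5
gripper_force: 0.0
```

```bash
python3 go.py;  python3 - <<'E'
from cell import *
import cv2,numpy as np
d=get_image("top");np.savez("top3.npz",**d);cv2.imwrite("pics/t3.png",cv2.resize(d["pixels"][80:310,95:480,::-1],None,fx=2,fy=2,interpolation=2))
E
```

```text
t 34.2 pos [ 495.8 -455.4  211.2] rpy [-3.14   0.     0.217] q [ 0.66  0.68  0.07  1.47 -0.05  0.99 -0.61] F [1.69 1.   0.28] w 59.5 g 0.0
```

View pics/t3.png

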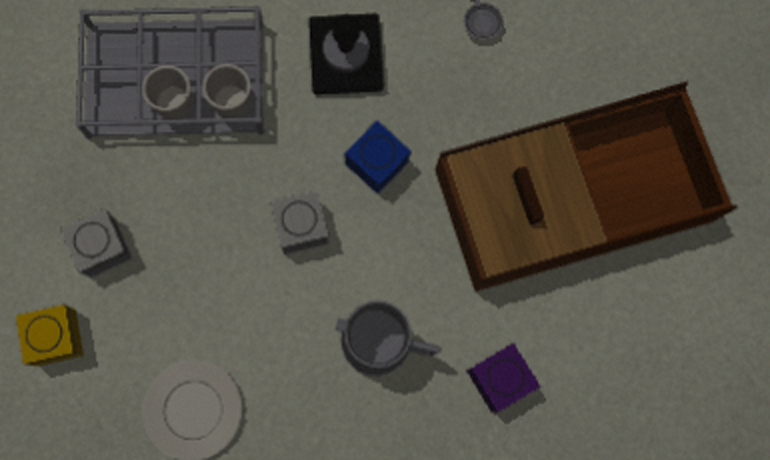

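The door fully covers the compartment, with its left edge at the end wall (442,157)–(483,280). The light tins stand at (91,240) and (299,218), and nothing else has been disturbed.

```bash
python3 -c "from cell import *; print(finish_job())"
```

```text
the job is handed in; nothing more can be done
None
```

The middle tin was the heavy one (about 5 N); it stands upright in the tray's compartment with the door slid fully shut, both light tins are back in their places, nothing else looks disturbed, and the job was handed in at about 34 s.

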